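# Press a manifold block into the corner of a locating jig and hold it

## Task

Pick up the blue manifold block and set it flat on the base plate of the corner jig, with its two brass ports facing away from the long fence. Press it firmly but without ramming it into the corner, so that it bears flush against the long fence and the short fence at once, and finish still holding it pressed there, ready for a colleague to clamp it: do not let go. Leave the plain aluminium block and the tools and parts lying about where they are.

Things in the scene. Friction and masses are not known exactly. Their poses are not given: they have to be found in the camera images.
- blue_block: loose blue anodised manifold block, 0.3-0.55 kg: box 44 (own x) x 76 (own y) x 50 mm high (own z, up), origin at the centre of its underside. Two brass ports, 14 mm thick, stick 10 mm out of its -x face, none of them higher than 20 mm above the underside. Grip it across the 44 mm, above the ports. Seated, its +x face is on the long fence, its +y end on the short fence
- blue_block_ports (a point): point between the outer ends of the blue block's two ports: 31.5 mm along the block's -x from its middle, 13 mm above its underside
- plain_block: an identical block in plain aluminium colour, loose, same origin and axes; to be left alone
- jig: corner locating jig, fixed to the bench: aluminium base plate 150 (own x) x 170 (own y) x 10 mm thick, origin at the centre of the plate's underside, on the bench. Two dark steel fences stand on it, both 15 mm thick and 20 mm high above the plate (30 mm above the bench). Rigid; plate and fences are ground and lightly oiled, so the block slides easily on them (friction about 0.2)
- fence_long: the long fence, 150 mm along the jig's y, on the jig's +x side; origin at the centre of its underside. Its inner face looks along the jig's -x, 45 mm from the jig's middle
- fence_short: the short fence, 95 mm along the jig's x, on the jig's +y side; origin at the centre of its underside. Its inner face looks along the jig's -y, 55 mm from the jig's middle. It stops 10 mm short of the long fence, leaving a relief gap
- jig_corner (a point): where the planes of the two inner fence faces meet, on the top of the base plate (10 mm above the bench); axes as the jig. A seated block has its origin at x = -22 mm, y = -38 mm, z = 0 from here, axes parallel to the jig's
- multimeter: yellow and black multimeter 158x78x49 mm lying on the bench, bystander; origin at the centre of its underside
- caliper: caliper 68x210x17 mm, bystander; origin at the centre of its underside
- screwdriver: red-handled screwdriver 27x199x26 mm, bystander; origin at the centre of its underside
- spanner: spanner 19x137x6 mm, bystander; origin at the centre of its underside
- union: brass pipe union 14x42x16 mm, bystander; origin at the centre of its underside
There are look-alikes about, which are no part of the job. Several things have the shape of the blue_block; the one meant has the colours described above.

How it is judged:
On the way:
1. the blue block is lifted off the bench (underside more than 15 mm up) (height (world z) of blue_block above 0.015 m), for 0.1 s.
At the end, for the whole second after the job is handed in: The robot is still holding the blue block, at rest, pressing it with more than 3 N against each of the two fences at once; it sits flat on the base plate (within 2 mm and 0.04 rad), square to the fences (0.03 rad) and in the corner (within 2.5 mm), its ports facing away from the long fence (contact force between blue_block and fence_long above 3 N and contact force between blue_block and fence_short above 3 N and x of blue_block in the frame of jig_corner between -0.0245 and -0.0195 m and y of blue_block in the frame of jig_corner between -0.0405 and -0.0355 m and z of blue_block in the frame of jig_corner between -0.002 and 0.002 m and angle between blue_block's own z axis and vertical below 0.04 rad and angle between the x axis of blue_block and the x axis of jig, either way round below 0.03 rad and x of blue_block_ports in the frame of jig_corner below -0.04 m and contact force between any of the fingers, the arm and blue_block above 1 N and linear speed of blue_block below 0.01 m/s); the arm keeps its last pose, push and grip.
It fails at once if the block is rammed into a fence with more than 70 N (contact force between blue_block and fence_long above 70 N or contact force between blue_block and fence_short above 70 N).
It fails at once if the plain block is moved more than 20 mm (distance of plain_block from where it was at the start of the episode above 0.02 m).
It fails at once if a tool or part lying about (multimeter, caliper, screwdriver, spanner, brass pipe union) is moved more than 30 mm (distance of any of multimeter, caliper, screwdriver, spanner, union from where it was at the start of the episode above 0.03 m).
It also fails if it takes over 35 s, if anything falls off the work surface, if the arm or the gripper's body presses on something with over 40 N, if the wrist force passes 120 N, or if a joint passes its speed limit or range.

## Robot

A 6-joint arm with a two-finger parallel gripper is mounted at the origin on a cart in front of the work surface, level with it; the furniture and walls round the work are solid. World frame = base frame: x ahead of the robot, y to its left, z up, the work surface at z = 0. Lengths are in m, angles in rad, forces in N, time in s.
With the tool pointing down it reaches from about 0.425 to 0.95 m from the base axis. Payload 3.5 kg.
Tool frame: the origin (TCP) lies between the finger pads; the fingertips stand 22 mm ahead of it and the grasp point (between the pads) lies 3 mm ahead of it (ctrl.nose_length is the z of the fingertips in the tool frame, in m); z points along the fingers, y is the line along which they close (so a half turn about z gives the same grasp; the last joint's range is limited). The gripper opens to 85 mm and grips with 20 to 120 N. Pads are 22 mm wide; open, the fingers measure 114 mm over their backs; the gripper's body (76 mm by 85 mm) begins 54 mm behind the grasp point. The pads swing forward as they close: fully open they stand 13 mm farther back than shut.
Start: joints at [-1.469, 0.286, 1.577, -0, 1.279, -0.15], TCP at [0.168, -0.654, 0.253] pointing down, gripper open.
Joint ranges: [-2.77, 2.77], [-0.9, 2.22], [0.21, 2.48], [-1.53, 4.67], [0.24, 2.81], [-2.84, 2.84]. Speed limits (rad/s): [2.79, 2.79, 3.14, 3.14, 3.14, 3.14].

## Interface

Orientations are given as a unit quaternion [x, y, z, w].
In Python, from plant import ctrl gives the robot as it stands. The module is installed in compiled form; this text tells all that it offers.
- The arm moves only by the tool send_rows, never from a script. Its argument "rows" is text: rows parted by semicolons, each of 7 numbers parted by spaces: the turn, a rotation vector about the tool's x, y, z in fractions of the full range, 1 being 180 degrees, then the shift along the tool's x, y, z in fractions of the full range, 1 being 600 mm, then the opening, from -1 (shut) to 1 (fully open). A call has 1 to 8 rows; each row is the pose to reach, as a shift and turn from the pose commanded when the call began, along the tool's axes at that moment; what a row does not reach only later rows make up. A row lasts 1/8 s, in which the tool goes at most 62.5 mm and 10.7 degrees, less where a joint would pass 70% of its speed; a pose out of reach is approached as far as the arm can. Shift and turn numbers lie between -1 and 1, and a call with a number outside is refused. A call with a gripper value outside its range is refused whole. The fingers move at their own pace and stop on an object; "grip_force" is the grip in N (left out, the last holds). Time passes only in rows, so rows that repeat a pose let the fingers close. It gives the time, the measured TCP pose, the force, the opening and the grip force at its end, in the units of the state.
- ctrl.get_state(): the state, without advancing time (a new reading comes with each control period).
- ctrl.read_camera(name): name is "scene" or "top" or "wrist"; returns a dict with "color" (420x560x3 uint8, red, green, blue), "fx", "fy", "cx", "cy" (pixels), "extrinsics" (4x4, takes a point from world to camera coordinates). Camera axes: x right, y down, z forward; pixel columns grow to the right and rows downward; lengths in m; the calibration is good to about 2 mm. The wrist camera is an equidistant fisheye: a pixel r from the principal point sees the ray r / f radians off the axis. A picture is of the moment at which its call begins. There is no depth.
- ctrl.sign_off(): hands the job in; it is judged then, once.
Trained networks look in a picture, given as the dict that the camera call returned (one of the last four; its "shot" number tells which), for a name from the list of things; names that differ only in an ending like _2 or _b are one class to them, and where a whole thing is asked for, a point or a joint stands for the part that bears it (a point fixed in the world has none). Each returns a list of dicts, best first, with "p" (0 to 1); they miss things now and then, are a little off and sometimes report something else, mostly with a low value. They report only what shows in the picture. A call takes as long as a camera call. They do not tell look-alikes from the thing itself.
- ctrl.look_for(picture, target): "position" ([x, y, z] in m, in the coordinates of the camera as it stood for that picture, good to about 4 mm: the middle of the surface that is visible of it).
The state is a dict: "time": time; "qpos": joint angles; "dq": joint speeds; "joint_efforts": joint torques, N m; "eef_pos": TCP position; "tcp_rot": TCP orientation; "contact_force": force on the tool from outside, world axes, zero at the start; "wrist_torque": the same for the moment, N m; "opening": opening from 0.0 (shut) to 1.0 (fully open); "finger_force": force on a finger pad.
Only numpy, scipy, OpenCV 4.12 (cv2) and the standard library are available. Lean on these libraries where they do the work, as an engineer would, in place of code of your own. Each camera call takes 0.05 s, during which the arm holds its last target. There are 200 camera calls.

## Working session

There is one attempt and no reset: what is moved stays moved. The work goes in short steps, Python scripts to look and compute and a tool call to move; the robot and the scene stay as the last step left them, time stands still between calls to the robot, and variables do not carry over. Pictures are saved under pics/ and viewed, at most 10 in all, crops included, and the job is handed in when it is done.

Besides the shell and the picture viewer there is one more tool, called after ">>>" in YAML: its name, and indented under it one key for each argument. send_rows: Moves the arm, as the interface text tells. Its arguments: {"type":"object","properties":{"rows":{"type":"string"},"grip_force":{"type":"number"}},"required":["rows"]}

```bash
mkdir -p pics
cat > h.py <<'E'
import numpy as np, cv2
from plant import ctrl
from scipy.spatial.transform import Rotation as R
def shot(n,f=None):
    c=ctrl.read_camera(n)
    if f: cv2.imwrite('pics/'+f,c['color'][:,:,::-1])
    return c
def proj(c,P):
    P=np.atleast_2d(P); E=np.array(c['extrinsics']); q=P@E[:3,:3].T+E[:3,3]
    return np.c_[c['fx']*q[:,0]/q[:,2]+c['cx'],c['fy']*q[:,1]/q[:,2]+c['cy']]
def ray(c,u,v):
    E=np.array(c['extrinsics']); o=-E[:3,:3].T@E[:3,3]
    d=E[:3,:3].T@np.array([(u-c['cx'])/c['fx'],(v-c['cy'])/c['fy'],1]); return o,d
def onz(c,u,v,z):
    o,d=ray(c,u,v); return o+d*(z-o[2])/d[2]
def look(c,t):
    E=np.array(c['extrinsics']); r=[]
    for x in ctrl.look_for(c,t):
        w=E[:3,:3].T@(np.array(x['position'])-E[:3,3]); r.append((round(x['p'],2),w.round(4),proj(c,w)[0].round()))
    return r
E
python3 - <<'E'
from h import *
s=ctrl.get_state(); print(s['eef_pos'],s['tcp_rot'],s['contact_force'])
for n in('top','scene'):
    c=shot(n,n+'1.png'); print(n,c['fx'],c['fy'],c['cx'],c['cy'],np.array(c['extrinsics']).round(3).tolist())
    for t in('blue_block','jig','fence_long','fence_short','blue_block_ports','multimeter'):
        print(t,*look(c,t),sep='\n  ')
E
```

```text
[ 0.16813261 -0.65310878  0.25193075] [ 9.92086250e-01  1.25552716e-01  3.57349863e-05 -1.17781434e-03] [-0.56051278  0.39928234 -0.27049271]
top 494.66363663881253 494.66363663881253 277.6613265568739 216.99128336205786 [[-0.004, -1.0, 0.006, -0.059], [-0.998, 0.004, -0.063, 0.558], [0.063, -0.007, -0.998, 1.443], [0.0, 0.0, 0.0, 1.0]]
blue_block
  (0.9, array([0.4778, 0.1131, 0.0488]), array([217., 244.]))
  (0.61, array([0.487 , 0.2292, 0.0482]), array([177., 241.]))
jig
  (0.67, array([ 0.5366, -0.1505,  0.0075]), array([308., 224.]))
fence_long
  (0.68, array([ 0.5828, -0.1359,  0.0307]), array([303., 208.]))
fence_short
  (0.64, array([ 0.5054, -0.082 ,  0.0315]), array([285., 235.]))
blue_block_ports
  (0.76, array([0.4898, 0.2323, 0.0508]), array([176., 240.]))
  (0.6, array([0.4743, 0.1151, 0.0497]), array([216., 246.]))
multimeter
  (0.88, array([ 0.4494, -0.4235,  0.036 ]), array([402., 253.]))
scene 426.4802488812076 426.4802488812076 277.03720210590996 206.89793252625438 [[-0.873, -0.488, -0.011, 0.457], [-0.368, 0.673, -0.642, 0.266], [0.321, -0.556, -0.767, 0.921], [0.
[... 155 characters left out ...]

  (0.21, array([0.3718, 0.0531, 0.0224]), array([323., 272.]))
jig
  (0.88, array([ 0.5294, -0.135 ,  0.008 ]), array([300., 198.]))
fence_long
  (0.63, array([ 0.5797, -0.1248,  0.0327]), array([282., 187.]))
  (0.56, array([0.6883, 0.1413, 0.0024]), array([192., 249.]))
fence_short
  (0.76, array([ 0.5067, -0.0855,  0.0282]), array([299., 208.]))
  (0.35, array([ 0.5281, -0.1334,  0.0041]), array([300., 199.]))
  (0.26, array([0.6854, 0.1395, 0.0035]), array([193., 249.]))
blue_block_ports
  (0.68, array([0.4645, 0.1241, 0.049 ]), array([273., 272.]))
  (0.55, array([0.4793, 0.2479, 0.0499]), array([238., 313.]))
multimeter
  (0.89, array([ 0.439 , -0.4054,  0.0358]), array([369., 142.]))
```

Run:
```python
import cv2
a=cv2.imread('pics/top1.png')[180:300,130:370]; cv2.imwrite('pics/top1c.png',cv2.resize(a,None,fx=3.3,fy=3.3,interpolation=cv2.INTER_CUBIC))
```

```text
(no output)
```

View pics/scene1.png

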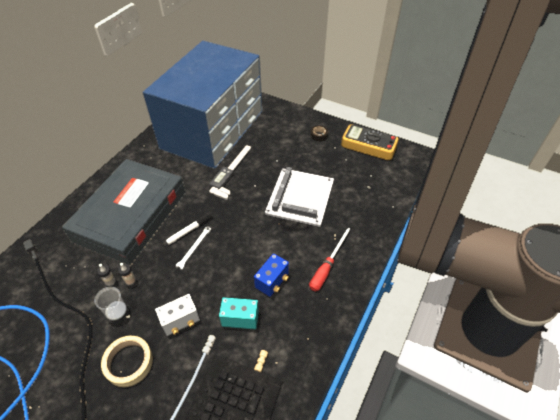

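View pics/top1c.png

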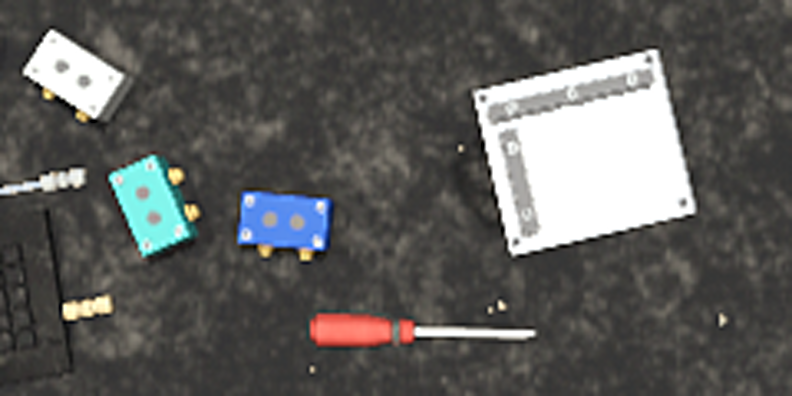

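The blocks of the right shape are blue (scene 273,273; top 217,246), teal (scene 239,313; top 177,241) and plain aluminium (scene 178,315). The blue one is the target. Its ports and the jig's open side both face world −x. In the top view the long fence is on the +x side and the short fence on the +y side.

```bash
cat > fit.py <<'E'
from h import *
from scipy.optimize import minimize
S=4
def hullmask(c,P):
    m=np.zeros((420*S,560*S),np.uint8); q=((proj(c,P)+.5)*S-.5)
    cv2.fillConvexPoly(m,cv2.convexHull((q*16).round().astype(np.int32)),1,shift=4); return m
def box(p,d,z=None):
    x,y,z,a=p; g=np.array([[i*d[0]/2,j*d[1]/2,k*d[2]] for i in(-1,1) for j in(-1,1) for k in(0,1)])
    return g@R.from_euler('z',a).as_matrix().T+[x,y,z]
def segment(c,kind,near):
    im=cv2.resize(c['color'],None,fx=S,fy=S,interpolation=cv2.INTER_CUBIC).astype(int); r,g,b=im[...,0],im[...,1],im[...,2]
    m=((b>r+40)&(b>g+40)) if kind=='blue' else (im.min(2)>130)
    m=m.astype(np.uint8); m=cv2.morphologyEx(m,cv2.MORPH_CLOSE,np.ones((9,9))); 
    n,l,st,ce=cv2.connectedComponentsWithStats(m)
    u,v=np.array(near)*S; w=[i for i in range(1,n) if st[i,4]>150*S*S/4 and np.hypot(*(ce[i]-[u,v]))<60*S/2]
    w=[max(w,key=lambda i:st[i,4])]
    pts=np.argwhere(np.isin(l,w))[:,::-1]; h=np.zeros_like(m); cv2.fillConvexPoly(h,cv2.convexHull(pts.astype(np.int32)),1); return h
def fit(cs,ms,d,p0,freez=True):
    def cost(p):
        p=p if freez else np.r_[p[:2],p0[2],p[2]]
        t=0
        for c,m in zip(cs,ms):
            h=hullmask(c,box(p,d)); t+=1-(h&m).sum()/(h|m).sum()
        return t
    x0=np.array(p0) if freez else np.array(p0)[[0,1,3]]
    st=np.vstack([x0]+[x0+e for e in np.diag([.012,.012,.01,.15] if freez else [.012,.012,.15])])
    r=minimize(cost,x0,method='Nelder-Mead',options=dict(initial_simplex=st,xatol=1e-4,fatol=1e-5)); return r.x,r.fun
E
python3 - <<'E'
from fit import *
T,C=shot('top'),shot('scene')
mb=[segment(T,'blue',(217,245)),segment(C,'blue',(272,272))]; mj=[segment(T,'w',(308,224)),segment(C,'w',(300,198))]
for nm,ms,d,p in(('block',mb,(.044,.076,.05),[.472,.115,0,-.05]),('jig',mj,(.15,.17,.01),[.535,-.14,0,.22])):
    for sel in([0,1],[0],[1]):
        print(nm,sel,*fit([[T,C][i] for i in sel],[ms[i] for i in sel],d,p,len(sel)==2))
s=ctrl.get_state(); print(R.from_quat(s['tcp_rot']).as_matrix().round(3),s['qpos'],s['time'])
E
```

```text
block [0, 1] [ 0.47309063  0.11884904  0.00119683 -0.09558488] 0.08435084812828042
block [0] [ 0.47199933  0.1189444  -0.08910094] 0.063201496525922
block [1] [ 0.47364574  0.11822176 -0.09614811] 0.01578013018607405
jig [0, 1] [ 0.53269715 -0.14576731  0.0032913   0.22652199] 0.06109924198368866
jig [0] [ 0.53345105 -0.14720538  0.22791451] 0.03683377525641818
jig [1] [ 0.53439739 -0.14719989  0.21510993] 0.028795811518324554
[[ 0.968  0.249 -0.   ]
 [ 0.249 -0.968 -0.   ]
 [-0.     0.    -1.   ]] [-1.46902602e+00  2.86259535e-01  1.57666815e+00 -2.09767049e-05
  1.27858182e+00 -1.49997644e-01] 0.8
```

Units first: shifts go in shares of 600 mm and turns go in shares of 180 degrees. So 366 mm / 600 = 0.61, -339 mm / 600 = -0.565, -70.3 degrees / 180 = -0.3906.

>>> send_rows:
  rows: "0 0 -0.05 0.0767 -0.07 0 1; 0 0 -0.1 0.1533 -0.14 0 1; 0 0 -0.15 0.23 -0.2117 0 1; 0 0 -0.2 0.305 -0.2833 0 1; 0 0 -0.25 0.38 -0.3533 0 1; 0 0 -0.3 0.4567 -0.4233 0 1; 0 0 -0.35 0.5333 -0.495 0 1; 0 0 -0.3906 0.61 -0.565 0 1"
  grip_force: 50

```text
time: 1.8
eef_pos: [0.4389, -0.2326, 0.2538]
tcp_rot: [0.737, 0.675, 0.0, 0.001]
contact_force: [0.2, 0.2, 0.2]
opening: 1.0
finger_force: 0.0
```

```bash
cat > d.py <<'E'
from h import *
import sys
def delta(x,y,z,yaw):
    s=ctrl.get_state(); M=R.from_quat(s['tcp_rot']).as_matrix(); p=np.array(s['eef_pos'])
    a=np.arctan2(M[1,1],M[0,1]); print('t',round(s['time'],2),'pos',p.round(4),'tilt',np.degrees(np.arccos(-M[2,2])).round(2),'yYaw',a.round(4),'F',np.round(s['contact_force'],1),'op',round(s['opening'],3),'fin',s['finger_force'],'q',np.round(s['qpos'],2))
    print('shift mm',(M.T@(np.array([x,y,z])-p)*1000).round(1),'turn z deg',-np.degrees(yaw-a).round(2))
if __name__=='__main__': delta(*map(float,sys.argv[1:]))
E
python3 d.py .473 .1185 .12 -.092
```

```text
t 1.8 pos [ 0.4389 -0.2326  0.2538] tilt 0.08 yYaw -0.0879 F [0.2 0.2 0.2] op 1.0 fin 0.0 q [-0.69 -0.12  2.01  0.    1.25 -0.6 ]
shift mm [352.9   3.  133.6] turn z deg 0.23
```

Converted, 353 mm / 600 = 0.5883, 295 mm / 600 = 0.4917, 0.2 degrees / 180 = 0.0011.

>>> send_rows:
  rows: "0 0 0.0011 0.0983 0.0017 0.025 1; 0 0 0.0011 0.1967 0.0017 0.05 1; 0 0 0.0011 0.295 0.0033 0.075 1; 0 0 0.0011 0.3933 0.0033 0.1 1; 0 0 0.0011 0.4917 0.005 0.125 1; 0 0 0.0011 0.5883 0.005 0.15 1; 0 0 0.0011 0.5883 0.005 0.15 1"

```text
time: 2.68
eef_pos: [0.4723, 0.1201, 0.1621]
tcp_rot: [0.738, 0.675, -0.001, -0.001]
contact_force: [-0.1, -0.7, 0.2]
opening: 1.0
finger_force: 0.0
```

```bash
python3 d.py .473 .1185 .055 -.092
python3 - <<'E'
from h import *
c=shot('wrist','w1.png'); print(c['fx'],c['cx'],c['cy'],np.array(c['extrinsics']).round(3).tolist())
for t in ('blue_block','blue_block_ports'): print(t,*[ (p,w) for p,w,_ in look(c,t)])
E
```

```text
t 2.67 pos [0.4723 0.1201 0.1621] tilt 0.15 yYaw -0.0893 F [-0.1 -0.7  0.2] op 1.0 fin 0.0 q [ 0.04 -0.03  2.11  0.    1.07  0.13]
shift mm [ -1.6   1.1 107.1] turn z deg 0.15
325.19226210127806 279.5710806561812 206.91199600006158 [[0.996, -0.089, -0.003, -0.46], [-0.084, -0.955, 0.286, 0.144], [-0.029, -0.284, -0.958, 0.34], [0.0, 0.0, 0.0, 1.0]]
blue_block (0.96, array([0.4727, 0.1263, 0.0472])) (0.71, array([0.4827, 0.232 , 0.048 ]))
blue_block_ports (0.88, array([0.4712, 0.1261, 0.0501])) (0.59, array([0.4925, 0.2334, 0.0503]))
```

View pics/w1.png

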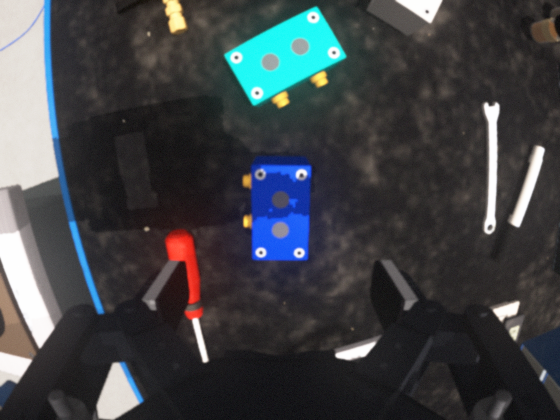

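The wrist view shows the blue block at (280,213). Its top corners are near (251,165), (311,165), (308,261) and (251,261), with brass ports on the left at (247,181) and (247,222), which is world −x. The choice is confirmed. The screwdriver handle lies at (180,245).

```bash
cat >> h.py <<'E'
def wz(c,u,v,z):
    dx,dy=u-c['cx'],v-c['cy']; r=np.hypot(dx,dy); th=r/c['fx']
    d=np.array([np.sin(th)*dx/r,np.sin(th)*dy/r,np.cos(th)]); E=np.array(c['extrinsics']); o=-E[:3,:3].T@E[:3,3]; d=E[:3,:3].T@d
    return o+d*(z-o[2])/d[2]
E
python3 - <<'E'
from h import *
c=shot('wrist'); im=cv2.resize(c['color'],None,fx=4,fy=4,interpolation=cv2.INTER_CUBIC)
P=np.array([wz(c,u,v,.05)[:2] for u,v in((251,165),(311,165),(308,261),(251,261))]); print(P.round(4).tolist(),P.mean(0))
for a,b in((0,3),(1,2)): d=P[a]-P[b]; print('long',np.hypot(*d),np.arctan2(-d[0],d[1]))
S=np.array([wz(c,u,v,.05)[:2] for u,v in((261,174),(301,175),(299,253),(261,253))]); print('screws',S.mean(0)); 
for a,b in((0,3),(1,2)): d=S[a]-S[b]; print(np.hypot(*d),np.arctan2(-d[0],d[1]))
print('screwdriver',*[wz(c,u,v,.013).round(3) for u,v in((180,235),(193,312),(195,250))])
E
```

```text
[[0.4569, 0.1533], [0.5006, 0.1492], [0.493, 0.0722], [0.4475, 0.0765]] [0.47448215 0.11280719]
long 0.07739687078390575 -0.12173959540982764
long 0.07738482830437364 -0.09753312224128267
screws [0.47468551 0.11280212]
0.06344724263171343 -0.11247719169836591
0.06270093430794557 -0.10080824197663223
screwdriver [0.379 0.09  0.013] [0.374 0.004 0.013] [0.391 0.074 0.013]
```

Converted, 62 mm / 600 = 0.1033, 1.3 mm / 600 = 0.0022, 0.6 degrees / 180 = 0.0033.

>>> send_rows:
  rows: "0 0 0.0033 -0.0083 0.0022 0.05 1; 0 0 0.0033 -0.0083 0.0022 0.1033 1; 0 0 0.0033 -0.0083 0.0022 0.1033 1; 0 0 0.0033 -0.0083 0.0022 0.1033 1"

```text
time: 3.38
eef_pos: [0.4754, 0.1109, 0.1027]
tcp_rot: [0.744, 0.668, 0.001, 0.001]
contact_force: [0.1, 0.4, -0.5]
opening: 0.999
finger_force: 0.0
```

```bash
python3 d.py .474 .115 .044 -.1
python3 - <<'E'
from h import *
c=shot('wrist','w2.png')
cv2.imwrite('pics/w2c.png',cv2.resize(c['color'][90:340,180:380,::-1],None,fx=2.4,fy=2.4,interpolation=cv2.INTER_CUBIC))
for t in ('blue_block',): print(t,*[ (p,w) for p,w,_ in look(c,t)])
E
```

```text
t 3.38 pos [0.4754 0.1109 0.1027] tilt 0.12 yYaw -0.1077 F [ 0.1  0.4 -0.5] op 0.999 fin 0.0 q [ 0.02  0.06  2.14 -0.    0.94  0.13]
shift mm [ 4.  -1.9 58.7] turn z deg -0.44
blue_block (0.91, array([0.4822, 0.2271, 0.0482])) (0.65, array([0.4728, 0.126 , 0.0481]))
```

View pics/w2c.png

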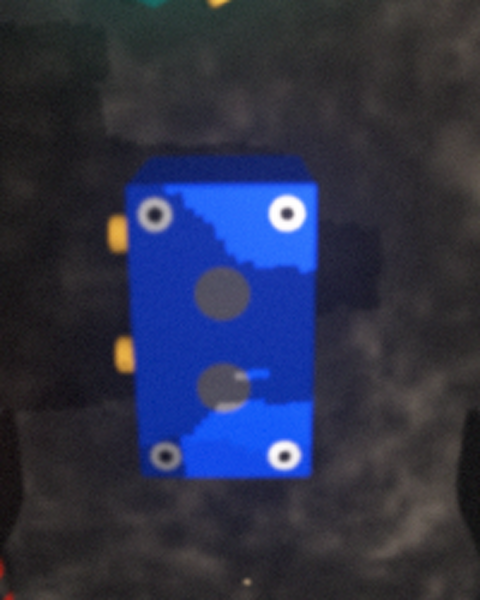

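The crop shows the top-face corners at about (126,184), (318,184), (312,477) and (141,477). The block is centred between the fingers, which are at the lower left and right.

Run:
```python
from h import *
c=shot('wrist')
f=lambda L:np.array([wz(c,180+(u+.5)/2.4-.5,90+(v+.5)/2.4-.5,.05)[:2] for u,v in L])
for L in(((126,184),(318,184),(312,477),(141,477)),((155,214),(287,213),(285,455),(165,456))):
    P=f(L); print(P.mean(0))
    for a,b in((0,3),(1,2)): d=P[a]-P[b]; print('long',np.hypot(*d),np.arctan2(-d[0],d[1]))
s=ctrl.get_state(); M=R.from_quat(s['tcp_rot']).as_matrix(); print(s['eef_pos'],np.arctan2(M[1,1],M[0,1]))
```

```text
[0.47338975 0.1179132 ]
long 0.07609226684454289 -0.10315747933328859
long 0.07592001202895098 -0.09412222150548673
[0.47309318 0.11777708]
long 0.06262006679880554 -0.10172454327257516
long 0.06245081116206915 -0.09477929654258418
[0.4755866  0.11145301 0.1030995 ] -0.10655867727129652
```

Converted, 59 mm / 600 = 0.0983, 6.5 mm / 600 = 0.0108, -0.5 degrees / 180 = -0.0028.

>>> send_rows:
  rows: "0 0 -0.0028 0.0108 -0.005 0.0167 1; 0 0 -0.0028 0.0108 -0.005 0.0583 1; 0 0 -0.0028 0.0108 -0.005 0.0983 1; 0 0 -0.0028 0.0108 -0.005 0.0983 1; 0 0 -0.0028 0.0108 -0.005 0.0983 0.2; 0 0 -0.0028 0.0108 -0.005 0.0983 -0.5; 0 0 -0.0028 0.0108 -0.005 0.0983 -1; 0 0 -0.0028 0.0108 -0.005 0.0983 -1"
  grip_force: 70

```text
time: 4.53
eef_pos: [0.4731, 0.1186, 0.0437]
tcp_rot: [0.741, 0.672, 0.001, 0.001]
contact_force: [0.0, 0.1, 6.6]
opening: 0.501
finger_force: 74.5
```

```bash
python3 d.py .473 .118 .12 -.098
```

```text
t 4.53 pos [0.4731 0.1186 0.0437] tilt 0.13 yYaw -0.0973 F [0.  0.1 6.6] op 0.501 fin 74.53514099121094 q [0.04 0.17 2.16 0.   0.82 0.13]
shift mm [ -0.6   0.1 -76.3] turn z deg 0.04
```

Converted, -314 mm / 600 = -0.5233, -275 mm / 600 = -0.4583, -18.3 degrees / 180 = -0.1017.

>>> send_rows:
  rows: "0 0 0 0 0 -0.0417 -1; 0 0 0 0 0 -0.1167 -1; 0 0 -0.0222 -0.0833 0.015 -0.1667 -1; 0 0 -0.0444 -0.175 0.0333 -0.175 -1; 0 0 -0.0667 -0.27 0.05 -0.175 -1; 0 0 -0.0833 -0.3667 0.0683 -0.175 -1; 0 0 -0.1017 -0.4583 0.085 -0.175 -1; 0 0 -0.1017 -0.5233 0.0967 -0.175 -1"

```text
time: 5.52
eef_pos: [0.4981, -0.2016, 0.1458]
tcp_rot: [0.625, 0.781, -0.0, -0.001]
contact_force: [0.2, 0.8, -4.0]
opening: 0.502
finger_force: 73.7
```

```bash
python3 d.py .5371 -.1492 .10 .222
python3 - <<'E'
from h import *
ctrl.read_camera('top');c=shot('wrist','w3.png')
for t in ('jig','fence_long','fence_short','blue_block'): print(t,*[ (p,w) for p,w,_ in look(c,t)])
E
python3 d.py .5371 -.1492 .10 .222
```

```text
t 5.53 pos [ 0.4981 -0.2016  0.1458] tilt 0.13 yYaw 0.2206 F [ 0.2  0.8 -4. ] op 0.502 fin 73.65109920501709 q [-0.57  0.1   2.   -0.    1.04 -0.79]
shift mm [42.5 49.6 45.8] turn z deg -0.08
jig (0.65, array([ 0.5302, -0.1319,  0.0118]))
fence_long (0.67, array([ 0.5788, -0.1326,  0.0254]))
fence_short (0.72, array([ 0.5027, -0.0895,  0.0305]))
blue_block (0.75, array([ 0.4957, -0.1885,  0.1528]))
t 5.83 pos [ 0.4983 -0.1983  0.146 ] tilt 0.17 yYaw 0.2227 F [-0.   0.3 -4.3] op 0.504 fin 73.55471849441528 q [-0.57  0.1   2.    0.    1.04 -0.79]
shift mm [39.2 48.8 46.1] turn z deg 0.04
```

View pics/w3.png

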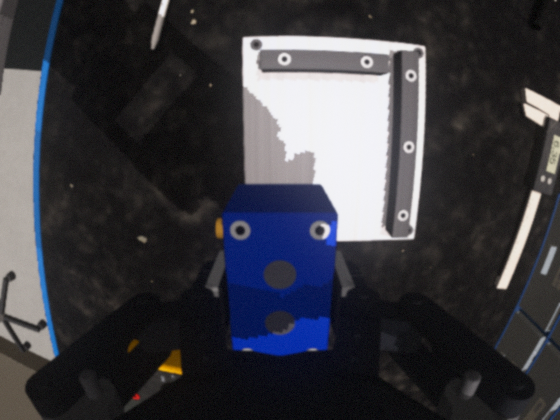

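The block is held upright and nearly parallel to the jig. The plate corners are near (244,38), (425,46) and (414,240). The short fence's top inner edge runs from about (262,70) to (387,74), and the long fence's from about (394,52) to (388,235).

Run:
```python
from h import *
c=shot('wrist')
P=[wz(c,*q,.01)[:2] for q in((244,38),(425,46),(414,240))]; P=np.array(P)
ex=P[1]-P[0]; ey=P[1]-P[2]; print('plate',np.hypot(*ex),np.arctan2(ex[1],ex[0]),np.hypot(*ey),np.arctan2(-ey[0],ey[1]),'ctr',(P[0]+P[2])/2)
S=np.array([wz(c,*q,.03)[:2] for q in((262,70),(387,74))]); L=np.array([wz(c,*q,.03)[:2] for q in((394,52),(388,235))])
ds=S[1]-S[0]; dl=L[0]-L[1]; print('short ang',np.arctan2(ds[1],ds[0]),'long ang',np.arctan2(-dl[0],dl[1]))
a=.222; ux=np.array([np.cos(a),np.sin(a)]); uy=np.array([-ux[1],ux[0]])
cor=ux*(L@ux).mean()+uy*(S@uy).mean(); print('corner',cor,'seat',cor-.022*ux-.038*uy,'from jig fit',np.array([.5335,-.147])+.045*ux+.055*uy)
# held block top
m=cv2.imread('pics/w3.png')
B=[wz(c,*q,.152)[:2] for q in((240,230),(320,230))]; d=B[1]-B[0]; print('block yaw',np.arctan2(d[1],d[0]),np.hypot(*d))
```

```text
plate 0.1485422915408497 0.23557231766650522 0.17062861800826523 0.23010836918563754 ctr [ 0.53359863 -0.13919743]
short ang 0.22851356923034136 long ang 0.24355971886048108
corner [ 0.5601761 -0.0765689] seat [ 0.54708288 -0.11848033] from jig fit [ 0.5652857  -0.08344161]
block yaw 0.22368565842523822 0.030474195261723572
```

Converted, 82 mm / 600 = 0.1367, 80 mm / 600 = 0.1333, -0.4 degrees / 180 = -0.0022.

>>> send_rows:
  rows: "0 0 -0.0022 0.0333 0.0417 0.0333 -1; 0 0 -0.0022 0.0683 0.0817 0.0667 -1; 0 0 -0.0022 0.0683 0.0817 0.1 -1; 0 0 -0.0022 0.0683 0.0817 0.1333 -1; 0 0 -0.0022 0.0683 0.0817 0.1367 -1; 0 0 -0.0022 0.0683 0.0817 0.1367 -1"

```text
time: 6.62
eef_pos: [0.5382, -0.1483, 0.0658]
tcp_rot: [0.621, 0.784, 0.0, 0.0]
contact_force: [0.8, 1.0, -4.0]
opening: 0.505
finger_force: 73.4
```

```bash
python3 d.py .5525 -.125 .054 .228
python3 - <<'E'
from h import *
a=shot('top'); b=shot('scene'); 
A=cv2.resize(a['color'][180:270,260:350,::-1],(400,400),interpolation=cv2.INTER_CUBIC); B=cv2.resize(b['color'][150:250,250:350,::-1],(400,400),interpolation=cv2.INTER_CUBIC)
cv2.imwrite('pics/p4.png',np.hstack([A,B]))
E
python3 d.py .5525 -.125 .054 .228
```

```text
t 6.62 pos [ 0.5382 -0.1483  0.0658] tilt 0.02 yYaw 0.2301 F [ 0.8  1.  -4. ] op 0.505 fin 73.39465141296387 q [-0.45  0.26  1.98  0.    0.89 -0.68]
shift mm [19.5 19.2 11.8] turn z deg 0.12
t 6.72 pos [ 0.5388 -0.149   0.0666] tilt 0.13 yYaw 0.2295 F [ 0.1  0.4 -3.9] op 0.497 fin 73.4040641784668 q [-0.45  0.26  1.98  0.    0.89 -0.68]
shift mm [20.2 18.8 12.6] turn z deg 0.09
```

View pics/p4.png

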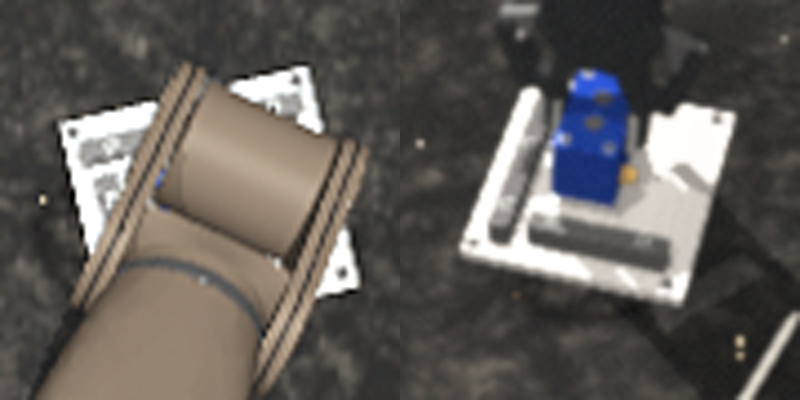

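The scene half of the picture shows the block at (590,150), hovering over the plate clear of both fences. The top view is hidden by the arm. Next I lower it until it touches.

Converted, 12 mm / 600 = 0.02, 11 mm / 600 = 0.0183.

>>> send_rows:
  rows: "0 0 0 0 0 0.0133 -1; 0 0 0 0 0 0.0167 -1; 0 0 0 0 0 0.0183 -1; 0 0 0 0 0 0.02 -1; 0 0 0 0 0 0.02 -1"

```text
time: 7.35
eef_pos: [0.5383, -0.1491, 0.0538]
tcp_rot: [0.622, 0.783, 0.0, 0.0]
contact_force: [-0.9, 0.4, -2.0]
opening: 0.504
finger_force: 73.7
```

Converted, 1 mm / 600 = 0.0017, 0.5 mm / 600 = 0.0008.

>>> send_rows:
  rows: "0 0 0 0 0 0.0008 -1; 0 0 0 0 0 0.0017 -1; 0 0 0 0 0 0.0017 -1"

```text
time: 7.72
eef_pos: [0.5386, -0.1492, 0.0537]
tcp_rot: [0.622, 0.783, 0.0, 0.001]
contact_force: [-3.2, 0.8, 7.1]
opening: 0.501
finger_force: 74.9
```

Converted, 13 mm / 600 = 0.0217, 10 mm / 600 = 0.0167.

>>> send_rows:
  rows: "0 0 0 0.0083 0.0083 0 -1; 0 0 0 0.0167 0.0167 0 -1; 0 0 0 0.0217 0.0217 0 -1; 0 0 0 0.0217 0.0217 0 -1"

```text
time: 8.22
eef_pos: [0.5494, -0.1334, 0.0537]
tcp_rot: [0.621, 0.784, 0.0, 0.002]
contact_force: [0.3, -0.4, 5.5]
opening: 0.503
finger_force: 74.8
```

Converted, 4 mm / 600 = 0.0067, 3 mm / 600 = 0.005.

>>> send_rows:
  rows: "0 0 0 0.0017 0 0 -1; 0 0 0 0.0033 0 0 -1; 0 0 0 0.005 0 0 -1; 0 0 0 0.0067 0 0 -1"

```text
time: 8.72
eef_pos: [0.5488, -0.1302, 0.0538]
tcp_rot: [0.622, 0.783, 0.001, 0.003]
contact_force: [0.0, -2.4, 5.2]
opening: 0.5
finger_force: 74.7
```

Converted, 2.5 mm / 600 = 0.0042, 2 mm / 600 = 0.0033.

>>> send_rows:
  rows: "0 0 0 0.0017 0 0 -1; 0 0 0 0.0033 0 0 -1; 0 0 0 0.0042 0 0 -1; 0 0 0 0.0042 0 0 -1"

```text
time: 9.22
eef_pos: [0.5482, -0.1277, 0.0538]
tcp_rot: [0.622, 0.783, 0.001, 0.003]
contact_force: [0.8, -2.8, 4.7]
opening: 0.504
finger_force: 74.7
```

Converted, 2.5 mm / 600 = 0.0042, 2 mm / 600 = 0.0033.

>>> send_rows:
  rows: "0 0 0 0.0017 0 0 -1; 0 0 0 0.0033 0 0 -1; 0 0 0 0.0042 0 0 -1; 0 0 0 0.0042 0 0 -1"

```text
time: 9.72
eef_pos: [0.5476, -0.1253, 0.0538]
tcp_rot: [0.622, 0.783, 0.001, 0.003]
contact_force: [0.6, -3.2, 5.6]
opening: 0.5
finger_force: 74.7
```

Converted, 2.5 mm / 600 = 0.0042, 2 mm / 600 = 0.0033.

>>> send_rows:
  rows: "0 0 0 0.0017 0 0 -1; 0 0 0 0.0033 0 0 -1; 0 0 0 0.0042 0 0 -1; 0 0 0 0.0042 0 0 -1"

```text
time: 10.22
eef_pos: [0.5476, -0.125, 0.054]
tcp_rot: [0.621, 0.783, -0.001, 0.005]
contact_force: [1.6, -8.9, 3.6]
opening: 0.501
finger_force: 74.6
```

>>> send_rows:
  rows: "0 0 0 0 0.0017 0 -1; 0 0 0 0 0.0033 0 -1; 0 0 0 0 0.005 0 -1; 0 0 0 0 0.0067 0 -1; 0 0 0 0 0.0067 0 -1"

```text
time: 10.85
eef_pos: [0.5499, -0.1245, 0.0539]
tcp_rot: [0.621, 0.784, -0.002, 0.003]
contact_force: [-4.3, -12.5, 7.8]
opening: 0.504
finger_force: 75.0
```

Converted, 2 mm / 600 = 0.0033, 1 mm / 600 = 0.0017.

>>> send_rows:
  rows: "0 0 0 0 0.0017 0 -1; 0 0 0 0 0.0033 0 -1; 0 0 0 0 0.0033 0 -1"

```text
time: 11.22
eef_pos: [0.5511, -0.1243, 0.0539]
tcp_rot: [0.621, 0.784, -0.003, 0.002]
contact_force: [-6.1, -12.7, 9.8]
opening: 0.501
finger_force: 75.2
```

```bash
cat > f.py <<'E'
from h import *
s=ctrl.get_state(); M=R.from_quat(s['tcp_rot']).as_matrix(); a=.225; ux=np.array([np.cos(a),np.sin(a)]); uy=np.array([-ux[1],ux[0]])
F=np.array(s['contact_force']); print('t',round(s['time'],2),'F along x,y,z',F[:2]@ux,F[:2]@uy,F[2],'torque world',np.round(s['wrist_torque'],2),'yaw',np.arctan2(M[1,1],M[0,1]).round(4),'tilt axis tool z',M[:,2].round(4),s['eef_pos'])
E
python3 f.py
```

```text
t 11.22 F along x,y,z -8.761149281019526 -11.03765670536504 9.791209588530492 torque world [-1.85  1.09  0.05] yaw 0.2317 tilt axis tool z [-6.0e-04 -7.2e-03 -1.0e+00] [ 0.55113576 -0.12425792  0.05390141]
```

Converted, 2 mm / 600 = 0.0033, 1 mm / 600 = 0.0017.

>>> send_rows:
  rows: "0 0 0 0 0.0017 0 -1; 0 0 0 0 0.0033 0 -1; 0 0 0 0 0.0033 0 -1"

```text
time: 11.6
eef_pos: [0.5514, -0.1242, 0.0539]
tcp_rot: [0.621, 0.784, -0.005, -0.0]
contact_force: [-12.0, -14.9, 13.1]
opening: 0.501
finger_force: 75.9
```

```bash
python3 f.py
```

```text
t 11.6 F along x,y,z -14.992225812057617 -11.873026568061762 13.079258368584311 torque world [-2.19  2.15 -0.09] yaw 0.2317 tilt axis tool z [-0.0059 -0.0072 -1.    ] [ 0.55135596 -0.12419435  0.05393528]
```

Converted, 2 mm / 600 = 0.0033, 1 mm / 600 = 0.0017.

>>> send_rows:
  rows: "0 0 0 0.0017 0.0008 0 -1; 0 0 0 0.0033 0.0017 0 -1; 0 0 0 0.0033 0.0017 0 -1; 0 0 0 0.0033 0.0017 0 -1"

```text
time: 12.1
eef_pos: [0.5514, -0.124, 0.054]
tcp_rot: [0.62, 0.784, -0.006, 0.001]
contact_force: [-14.4, -20.9, 12.5]
opening: 0.499
finger_force: 75.8
```

```bash
python3 f.py
python3 - <<'E'
from h import *
b=shot('scene'); c=shot('wrist')
B=cv2.resize(b['color'][150:240,250:350,::-1],(440,396),interpolation=cv2.INTER_CUBIC); C=cv2.resize(c['color'][60:280,180:380,::-1],(360,396),interpolation=cv2.INTER_CUBIC)
cv2.imwrite('pics/p5.png',np.hstack([B,C]))
E
python3 f.py
```

```text
t 12.1 F along x,y,z -18.676411261163143 -17.204760005160008 12.490708385141286 torque world [-3.19  2.49 -0.19] yaw 0.232 tilt axis tool z [-0.0069 -0.0107 -0.9999] [ 0.55142476 -0.12403705  0.05396928]
t 12.2 F along x,y,z -17.8807055696425 -17.929899619836874 12.938174300487091 torque world [-3.14  2.51 -0.21] yaw 0.232 tilt axis tool z [-0.0068 -0.0107 -0.9999] [ 0.55145227 -0.12406754  0.05400873]
```

View pics/p5.png

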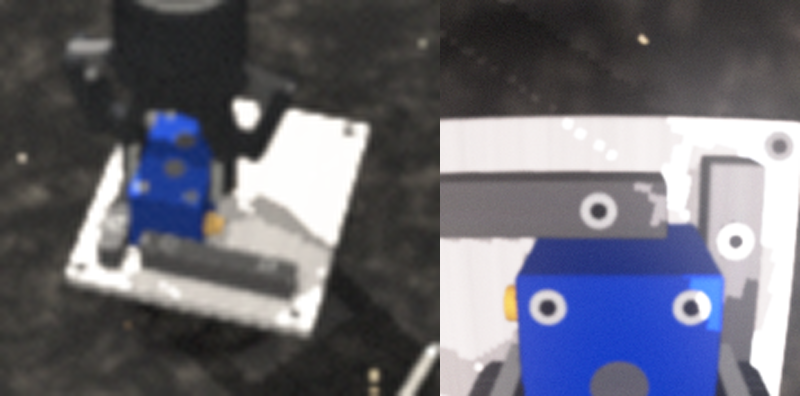

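The block sits in the corner with its port on the open side. In the wrist crop its end edge (y≈275) is parallel to the short fence edge (y≈237). I'll check the squareness numerically before handing in.

```bash
python3 - <<'E'
from h import *
c=shot('wrist'); im=c['color'].astype(float)
g=cv2.GaussianBlur(im[...,0]-0*im[...,2],(0,0),1); b=cv2.GaussianBlur(im[...,2],(0,0),1)
def edge(ch,cols,r0,r1,z,sgn):
    P=[]
    for u in cols:
        d=sgn*np.gradient(ch[r0:r1,u]); k=int(d.argmax()); k=min(max(k,1),len(d)-2)
        o=.5*(d[k-1]-d[k+1])/(d[k-1]-2*d[k]+d[k+1]); P.append(wz(c,u,r0+k+o,z)[:2])
    P=np.array(P); f=np.polyfit(P[:,0],P[:,1],1); r=np.abs(np.polyval(f,P[:,0])-P[:,1]); f=np.polyfit(P[r<=np.median(r)*2.5,0],P[r<=np.median(r)*2.5,1],1)
    return np.arctan(f[0]).round(4),np.std(r).round(5)
print('short fence (vs white plate), block end',edge(g,range(184,222),180,200,.03,1),edge(b,range(228,318),204,222,.06,1))
print('short fence outer top',edge(g,range(184,270),148,163,.03,-1))
E
python3 f.py
```

```text
short fence (vs white plate), block end (np.float64(0.2265), np.float64(5e-05)) (np.float64(0.2339), np.float64(4e-05))
short fence outer top (np.float64(0.224), np.float64(2e-05))
t 12.25 F along x,y,z -17.926666616308 -17.12977267998467 12.791777142684506 torque world [-3.15  2.49 -0.25] yaw 0.232 tilt axis tool z [-0.0068 -0.0107 -0.9999] [ 0.55145707 -0.12404601  0.05399629]
```

Converted, 0.4 degrees / 180 = 0.0022.

>>> send_rows:
  rows: "0 0 0.0022 0 0 0 -1; 0 0 0.0022 0 0 0 -1; 0 0 0.0022 0 0 0 -1"

```text
time: 12.62
eef_pos: [0.5515, -0.124, 0.054]
tcp_rot: [0.622, 0.783, -0.007, 0.001]
contact_force: [-13.2, -21.1, 12.5]
opening: 0.499
finger_force: 75.6
```

```bash
python3 f.py; python3 -c "
from plant import ctrl
s=ctrl.get_state()
import numpy as np
print(np.abs(s['dq']).max(),ctrl.sign_off())"
```

```text
t 12.62 F along x,y,z -17.58083433785885 -17.6637470306074 12.479123510144712 torque world [-3.11  2.44  0.17] yaw 0.2274 tilt axis tool z [-0.0069 -0.0113 -0.9999] [ 0.55147608 -0.124011    0.05399054]
the job is handed in; nothing more can be done
0.0009405458080797416 None
```

I set the blue block flat in the jig corner with its ports facing away from the long fence and handed the job in at 12.6 s; no verdict came back. The arm still holds it, with a total side load of about 17 N towards each fence, part of it friction, and it is square to the fences within about 0.01 rad.

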